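# Touch off the tart die and set its pin

### The arm

A 7-joint arm with a two-finger parallel gripper is mounted at the origin on the work surface. World frame = base frame: x ahead of the robot, y to its left, z up, the work surface at z = 0. Lengths are in mm, angles in rad, forces in N, time in s.
With the tool pointing down it reaches from about 400 to 850 mm from the base axis. Payload 4.4 kg.
Tool frame: the origin (TCP) lies on the centre line of the jaws, within the pads' length; the fingertips stand 19 mm ahead of it and the grasp point (between the pads) is the TCP; z points along the fingers, y is the direction in which the jaws open and shut (so a half turn about z gives the same grasp; the last joint's range is limited). The gripper opens to 94 mm and grips with 3 to 60 N. Pads are 16 mm wide; open, the fingers measure 119 mm over their backs; the gripper's body (75 mm by 177 mm) begins 78 mm behind the grasp point.
Start: joints at [-1.256, 0.628, 0.038, 1.517, -0.027, 0.996, -0.02], TCP at [241.558, 603.463, 194.378] pointing down, gripper open.
Joint ranges: [-3.06, 3.06], [-0.37, 2.12], [-1.25, 1.32], [0.18, 2.47], [-1.1, 4.24], [0.23, 1.98], [-2.94, 2.94]. Speed limits (rad/s): [2.57, 2.57, 3.14, 3.14, 3.14, 3.14, 3.14].

### API

Orientations are given as a unit quaternion [w, x, y, z].
In Python, from rig import * gives the robot as it stands. The module is installed in compiled form; this text tells all that it offers.
- The arm moves only by the tool servo_tool, never from a script. Its argument "steps" is text: rows parted by semicolons, each of 7 numbers parted by spaces: the shift along the tool's x, y, z in units of 40 mm (1.0 is 40 mm), then the turn, a rotation vector about the tool's x, y, z in units of 6 degrees (1.0 is 6 degrees), then the opening, from 0 (shut) to 1 (fully open). In form: x y z wx wy wz gripper; .... A call has exactly 8 rows; each row shifts and turns the pose as measured when the row begins, along the tool's axes as they then stand; what a row does not reach is not made up. A row lasts 1/10 s, in which the tool goes at most 50 mm and 8.59 degrees, less where a joint would pass 70% of its speed; a pose out of reach is approached as far as the arm can. A call is refused whole if a number of a shift passes 1 or a number of a turn 1, either way. A call with a gripper value outside its range is refused whole. The fingers move at their own pace and stop on an object; "newtons" is the grip in N (left out, the last holds). Time passes only in rows, so rows that do not move let the fingers close, or fill a call up. It gives the time, the measured TCP pose, the force and the opening at its end, in the units of the state.
- observe(): the state, without advancing time (a new reading comes with each control period).
- snapshot(name): name is "side" or "top" or "wrist"; returns (picture, depth): 420x560x3 uint8, red, green, blue; 420x560 float32, mm along the optical axis (not along the pixel's ray), 0 where there is no reading.
- calibration(name): a dict with "K" (3x3 intrinsics, pixels), "R" (3x3) and "t" (3): a world point X has camera coordinates R X + t. Camera axes: x right, y down, z forward; pixel columns grow to the right and rows downward; lengths in mm; the calibration is good to about 2 mm. A picture is of the moment at which its call begins: read the wrist's pose just before it. calibration takes no time and is no camera call; for the wrist camera it gives the pose at the moment of the call.
- finish_job(): hands the job in, once; it reports no verdict.
The state is a dict: "time_s": time; "qpos": joint angles; "qd": joint speeds; "effort": joint torques, N m; "ee_pos": TCP position; "tool_rot": TCP orientation; "ft_force": force on the tool from outside, world axes, zero at the start; "moment": the same for the moment, N m; "gripper_width": opening from 0.0 (shut) to 1.0 (fully open).
Only numpy, scipy, OpenCV 4.12 (cv2) and the standard library are available. Lean on these libraries where they do the work, as an engineer would, in place of code of your own. Each camera call takes 0.05 s, during which the arm holds its last target. There are 200 camera calls.

### The job

Take the steel setting pin from its wooden stand and find out exactly where the cast tart die lies in its tray by touching the die's sides with the pin's shank, lightly and steadily, for about half a second each: first on the long side facing the robot near the end with the small bore, then on that same side near the other end, then on the middle of the short end next to the bore. Then put the pin upright into the bore, press it gently down until the knock-out is at the bottom, and leave it standing there. Never push or knock the die hard, and leave the cutter, ramekin and oil bottle where they are.

Things in the scene. Friction and masses are not known exactly. Their poses are not given: they have to be found in the camera images.
- pin: Setting pin, 90 mm long, 0.15 kg: round steel shank 14 mm thick and 60 mm long, 2 mm chamfer at the foot; above it a dark square head 26 x 26 mm, 30 mm high (60 to 90 mm above the foot: grip it at 75 mm, pads on two facing flats). Origin: centre of the foot; z up along the pin, x and y normal to the head's flats. Starts upright in the stand, foot 10 mm above the bench.
- stand: Fixed dark wooden block 60 x 60 x 35 mm with a 16 mm hole, 25 mm deep, in the middle of its top; holds the pin at the start. Origin: centre of its underside, on the bench.
- bed: Shallow steel tray fixed to the bench, in which the die lies: 108 mm (x) by 212 mm (y), floor 3 mm thick, rim 4 mm wide and 8 mm high above the bench. Origin: centre of its underside, on the bench; its x points away from the robot, its y to the robot's left, but for a yaw of up to 0.3 rad. The tray's pose does not tell the die's pose.
- die_place (a point): Mid-point of the tray's floor, fixed to the tray. The cast aluminium die lies about here: a block 64 (x) x 170 (y) x 36 mm high, top 39 mm above the bench, flat rigid sides, three 41 mm tart hollows on top. Its middle is up to 8 mm off this point in x and in y and it is turned up to 0.07 rad: not measured. It stays put under 25 N. Feel for it at 10 mm/s or slower.
- bore_place (a point): Where the bore's mouth would be if the die lay centred (fixed to the tray). The true bore is in the die: 20 mm in from its +y end face and 32 mm in from each long side, midway across; 16.7 mm wide, 1.8 mm chamfer at the mouth, mouth 39 mm above the bench. The knock-out closes it 10 mm down.
- knockout (a joint): Brass slug that slides down in the bore, m. 0 = up, as at the start (10 mm below the die's top); 0.012 = right down (22 mm below the die's top, 17 mm above the bench). Friction about 5 N, plus 60 N per m/s; no spring: it stays where it is pushed, and the pin's weight alone does not move it.
- cutter: Bystander: loose steel ring cutter, 72 mm across, 45 mm high. Origin at the centre of its underside.
- ramekin: Bystander: loose white ceramic ramekin, 72 mm across, 45 mm high. Origin at the centre of its underside.
- oil: Bystander: loose green glass oil bottle, 66 mm across, 200 mm high. Origin at the centre of its underside.
Mind the look-alikes: they are no part of the job. Of the things like the pin, leave any that is orange, pink or turquoise; of the rest the larger one is meant.

How it is judged:
By the outcome, as a careful person would: the job done as asked, in the order asked, and still so for the second after the job is handed in, with the robot touching nothing.
It also fails if it takes over 72 s, if anything falls off the work surface, if the arm or the gripper's body presses on something with over 40 N, if the wrist force passes 120 N, or if a joint passes its speed limit or range.

## Working session

There is one attempt and no reset: what is moved stays moved. The work goes in short steps, Python scripts to look and compute and a tool call to move; the robot and the scene stay as the last step left them, time stands still between calls to the robot, and variables do not carry over. Pictures are saved under pics/ and viewed, about 8 in all and at most 12, crops included, and the job is handed in when it is done.

Besides the shell and the picture viewer there is one more tool, called after "Emit:" as name(argument=value, ...) on one line, values as JSON. servo_tool: Moves the arm, as the interface text tells. Its arguments: {"type":"object","properties":{"steps":{"type":"string"},"newtons":{"type":"number"}},"required":["steps"]}

```bash
mkdir -p pics; python3 - <<'E'
from rig import *
import cv2,numpy as np,pickle
s=observe();print(s)
d={}
for n in("side","top"):
    p,z=snapshot(n);c=calibration(n);d[n]=(p,z,c)
    cv2.imwrite(f"pics/{n}0.png",p[:,:,::-1]);print(n,c)
pickle.dump(d,open("d0.pkl","wb"))
E
```

```text
{'time_s': 0.0, 'qpos': array([-1.25577517,  0.62932138,  0.03843875,  1.51833748, -0.02697614,
        0.99633652, -0.01998416]), 'qd': array([ 9.95949940e-05, -6.22071616e-04,  7.26385317e-05, -4.94000614e-04,
        6.85710824e-04,  4.90355532e-04,  1.31362375e-03]), 'effort': array([ 4.58212944e-04, -5.49735367e+01,  1.14350639e+00, -1.86631018e+01,
       -5.22288471e-02,  2.36745895e-02,  1.63200198e-04]), 'ee_pos': array([241.31662775, 602.803097  , 193.47992152]), 'tool_rot': array([-1.58017129e-04,  1.89246221e-01,  9.81929213e-01, -9.29060369e-04]), 'ft_force': array([-0.09182413, -1.01289044, -0.21113492]), 'moment': array([-0.05974093,  0.00342283, -0.01907125]), 'gripper_width': 0.9993309575709788}
side {'K': array([[416.1542495 ,   0.        , 278.6338531 ],
       [  0.        , 416.1542495 , 212.91431859],
       [  0.        ,   0.        ,   1.        ]]), 'R': array([[ 0.95051364, -0.31053602, -0.00954966],
       [-0.23295966, -0.69205104, -0.68322408],
       [ 0.20555683,  0.6516385 , -0.73014632]]), 't': array([-559.75953253,  177.83201632,  909.62608673])}
top {'K': array([[545.01870174,   0.        , 287.65385545],
       [  0.        , 545.01870174, 207.56712347],
       [  0.        ,   0.        ,   1.        ]]), 'R': array([[ 0.02003985, -0.99950822, -0.02411897],
       [-0.99526964, -0.01764954, -0.09553448],
       [ 0.09506181,  0.02591937, -0.99513388]]), 't': array([  16.68561595,  566.7892842 , 1482.3738923 ])}
```

View pics/top0.png

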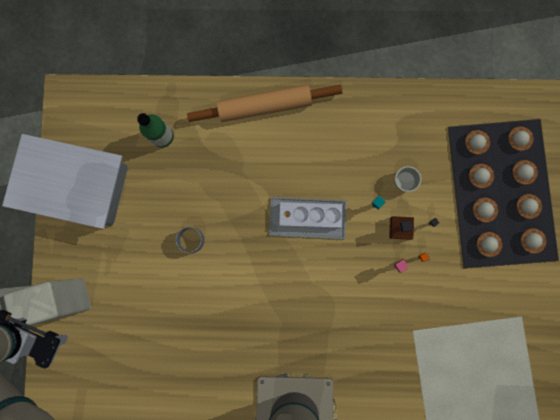

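View pics/side0.png

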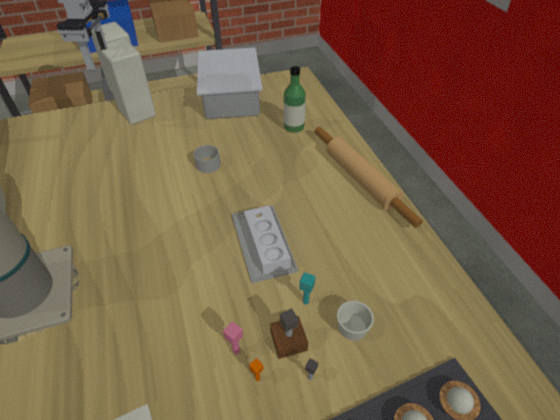

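The top view shows the dark pin in its brown stand at about (402,228). The tray is centred at about (307,218), with the bore at its left (+y) end near (287,214). The look-alikes are teal (378,202), pink (401,266), orange (424,257) and a small dark one (433,222). Next I'll measure these.

```bash
cat >h.py <<'E'
import numpy as np,cv2
def ray(c,u,v,z):
    K,R,t=c["K"],c["R"],c["t"]; d=R.T@np.linalg.solve(K,[u,v,1.]); o=-R.T@t
    return o+d*(z-o[2])/d[2]
def pix(c,X):
    p=c["K"]@(c["R"]@np.array(X,float)+c["t"]); return p[:2]/p[2]
E
python3 - <<'E'
import pickle,cv2,numpy as np
from h import *
d=pickle.load(open("d0.pkl","rb"))
p,z,c=d["top"]
a=cv2.resize(p[185:255,255:345],None,fx=6,fy=6,interpolation=cv2.INTER_CUBIC)
b=cv2.resize(p[195:245,380:445],None,fx=6,fy=6,interpolation=cv2.INTER_CUBIC)
im=np.zeros((800,560,3),np.uint8);im[:420,:540]=a;im[430:730,:390]=b
cv2.imwrite("pics/z.png",im[:600,:,::-1] if 0 else cv2.resize(im,None,fx=.75,fy=.75)[:,:,::-1])
def mk(m,zz,name):
    n,l,st,ce=cv2.connectedComponentsWithStats(m.astype(np.uint8))
    for i in range(1,n):
        if st[i,4]>15:
            r=cv2.minAreaRect(np.argwhere(l==i)[:,::-1].astype(np.float32)); B=np.array([ray(c,*q,zz)[:2] for q in cv2.boxPoints(r)])
            print(name,st[i],ce[i].round(1),ray(c,*ce[i],zz).round(1)[:2],"rectctr",B.mean(0).round(1),"edges",[ (np.hypot(*(B[k-1]-B[k])).round(1),np.arctan2(*(B[k]-B[k-1])[::-1]).round(3)) for k in (0,1)])
h=cv2.cvtColor(p,cv2.COLOR_RGB2HSV).astype(int)
roi=np.zeros(h.shape[:2],bool);roi[185:255,255:345]=1
g=h[...,1]<60
mk(g&roi,8,"tray"); mk(g&roi&(h[...,2]>150),39,"die")
roi2=np.zeros_like(roi);roi2[195:250,380:445]=1
print(h[215:243:3,390:418:3].reshape(-1,10,3).tolist()[3:6])
mk(roi2&(h[...,2]<60),100,"dark")
mk(roi2&(h[...,2]<110)&(h[...,1]<90),100,"grey")
mk(roi2&(h[...,1]>150)&(h[...,2]<110),35,"wood")
for n,(u,v) in dict(bore=(287,214)).items(): print(n,ray(c,u,v,39))
E
```

```text
tray [ 269  197   76   42 2887] [307.1 217.8] [540.4 -27.2] rectctr [540.9 -27.2] edges [(np.float64(210.3), np.float64(1.542)), (np.float64(109.3), np.float64(-0.024))]
die [280 203  62  24 958] [309.3 214.7] [546.8 -32.7] rectctr [547.6 -35.6] edges [(np.float64(166.7), np.float64(1.558)), (np.float64(61.8), np.float64(-0.01))]
[[[16, 152, 42], [10, 197, 53], [12, 199, 55], [11, 156, 49], [120, 33, 39], [100, 17, 45], [120, 28, 45], [177, 51, 45], [20, 122, 117], [22, 122, 127]], [[13, 163, 36], [10, 181, 52], [11, 162, 44], [11, 124, 39], [120, 25, 31], [135, 12, 41], [110, 19, 41], [132, 28, 45], [22, 129, 99], [20, 122, 98]], [[13, 159, 37], [10, 172, 43], [9, 178, 43], [11, 196, 39], [102, 61, 21], [105, 24, 42], [140, 18, 42], [5, 81, 41], [21, 123, 87], [21, 113, 126]]]
dark [389 217  24  22 446] [400.5 227.1] [ 513.3 -270.6] rectctr [ 512.4 -270.5] edges [(np.float64(55.0), np.float64(0.002)), (np.float64(59.9), np.float64(-1.553))]
dark [429 219  10   7  48] [433.4 222.1] [ 527.9 -356. ] rectctr [ 526.9 -355.5] edges [(np.float64(15.8), np.float64(0.587)), (np.float64(22.6), np.float64(-0.968))]
grey [428 218  11   8  55] [433.6 222.1] [ 528.1 -356.5] rectctr [ 527.  -356.3] edges [(np.float64(18.2), np.float64(0.788)), (np.float64(22.4), np.float64(-0.774))]
grey [400 221  13  11 113] [406.1 226.1] [ 516.3 -285.1] rectctr [ 516.4 -284.1] edges [(np.float64(25.6), np.float64(0.197)), (np.float64(31.3), np.float64(-1.354))]
wood [380 197   5  10  30] [381.3 201.5] [ 586.9 -229.9] rectctr [ 587.  -231.7] edges [(np.float64(24.9), np.float64(0.004)), (np.float64(11.0), np.float64(-1.554))]
wood [390 217  24  22 352] [399.5 228.3] [ 514.2 -279.6] rectctr [ 516.5 -285. ] edges [(np.float64(57.5), np.float64(0.002)), (np.float64(62.7), np.float64(-1.553))]
bore [547.4883342  28.5257476  39.       ]
```

View pics/z.png

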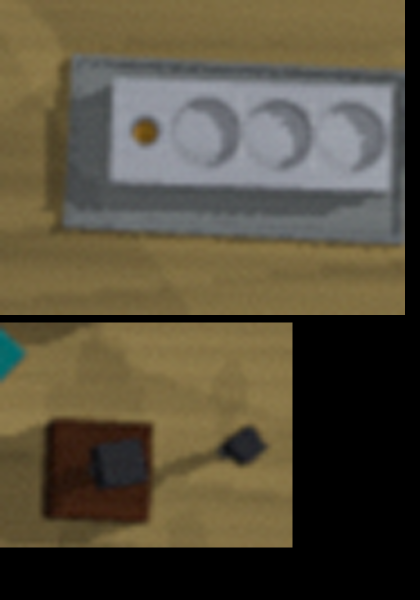

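```bash
cat >>h.py <<'E'
from scipy.spatial.transform import Rotation as Ro
def Rt(s): return Ro.from_quat(np.roll(s["tool_rot"],-1))
def plan(s,tgt,yaw,n,g,fix=1.0):
    """rows from state s to world TCP tgt, tool y at yaw, pointing down, n rows"""
    R0=Rt(s); y=np.array([np.cos(yaw),np.sin(yaw),0]); z=np.array([0,0,-1.]); x=np.cross(y,z)
    R1=Ro.from_matrix(np.c_[x,y,z]); rv=(R0.inv()*R1).as_rotvec()
    dp=(np.array(tgt)-s["ee_pos"])/n
    for i in range(n):
        R=R0*Ro.from_rotvec(rv*i/n)
        print(*(R.inv().apply(dp)/40).round(3),*(rv/n/np.radians(6)).round(3),g,end=";\n")
def yaw(s): m=Rt(s).as_matrix(); return np.arctan2(m[1,1],m[0,1])
E
python3 - <<'E'
import pickle
from h import *
d=pickle.load(open("d0.pkl","rb")); p,z,c=d["top"]
v,u=np.mgrid[0:420,0:560]; P=np.stack([(u-c["K"][0,2])/c["K"][0,0]*z,(v-c["K"][1,2])/c["K"][1,1]*z,z],-1)
W=(P-c["t"])@c["R"]; np.save("W.npy",W)
for (a,b,e,f) in [(285,320,20,92),(140,225,10,120),(300,360,0,60),(120,150,140,175)]:
    q=W[a:b:6,e:f:10]; print(q[...,2].round(0).astype(int)); print(q.reshape(-1,3).min(0).round(),q.reshape(-1,3).max(0).round())
E
```

```text
[[-753 -752  223  216  168  108   45    8]
 [ 219  218  212  219  177  114   54    0]
 [ 221  218  219  219  176  117   60    3]
 [ 221  217  219  216  189  133   69    3]
 [ 221  220  217  219  196  139   75    2]
 [ 219  220  223  224  203   -5   -2   -3]]
[ 256.  570. -753.] [ 350. 1166.  224.]
[[-748  102  105  101  103    1    2   -6   -3   -4    0]
 [-744  110  106  106  108  102  102    2   -7    4    5]
 [-749  108  104  107  107  106  106  106  105  106   -2]
 [-743  104  104  101  106  107  107  106  112  102  102]
 [-756  105  109  103  107  105  102  106  102  108  105]
 [-759  103  105  106  106  106  109  103  100  109  102]
 [ 102  110  104  103  104  104  105  104  107  101  106]
 [ 110  108  106  106  102  107  107  103  104  106  103]
 [ 109  104  100  103  105  107  105  100  108  105  104]
 [ 103  110  103  103  109  110  110  105  108  106  100]
 [ 103  104  103  105  104  107  102  102  105  103  104]
 [ 100  105  100  108  106  106  112  111  106  101   68]
 [-755 -760 -754  105  107  107  106  103  111  103   57]
 [-747 -759 -749   -2    5   98  101  109  110  108   45]
 [-752 -751 -748   -5    0    0   -2    2  102  102   25]]
[ 506.  497. -760.] [ 911. 1249.  112.]
[[192 217 216 219 218 222]
 [198 219 224 221 219 219]
 [326 216 220 215 220 221]
 [339 315 238 219 220 211]
 [398 396 320 212  -2  -3]
 [446 422 353  -1 315  -2]
 [460 427 394 354 340 346]
 [464 438 395 365 344 344]
 [470 432 392 350 342 345]
 [463 418 383 345 342 344]]
[209. 525.  -3.] [315. 741. 470.]
[[202 176 128  -7]
 [136 157 137  -2]
 [ -2 137 125  51]
 [  0 117  93  33]
 [ -3  -6  44   3]]
[736. 358.  -7.] [818. 458. 202.]
```

```bash
python3 - <<'E'
from rig import *
from h import *
s=observe(); s["ee_pos"]=s["ee_pos"]+[0,0,75]
plan(s,[520,180,270],0.85,14,1)
E
```

```text
-0.743 -0.516 -0.002 -0.001 0.0 0.232 1;
-0.755 -0.498 -0.002 -0.001 0.0 0.232 1;
-0.767 -0.479 -0.002 -0.001 0.0 0.232 1;
-0.778 -0.461 -0.002 -0.001 0.0 0.232 1;
-0.789 -0.442 -0.002 -0.001 0.0 0.232 1;
-0.8 -0.422 -0.002 -0.001 0.0 0.232 1;
-0.81 -0.403 -0.002 -0.001 0.0 0.232 1;
-0.819 -0.383 -0.002 -0.001 0.0 0.232 1;
-0.828 -0.363 -0.002 -0.001 0.0 0.232 1;
-0.837 -0.343 -0.002 -0.001 0.0 0.232 1;
-0.845 -0.322 -0.002 -0.001 0.0 0.232 1;
-0.853 -0.302 -0.002 -0.001 0.0 0.232 1;
-0.86 -0.281 -0.002 -0.001 0.0 0.232 1;
-0.866 -0.26 -0.003 -0.001 0.0 0.232 1;
```

Emit:
servo_tool(steps="0 0 -1 0 0 0 1;0 0 -1 0 0 0 1;0 -0.5 0 0 0 0 1;0 -0.7 0 0 0 0 1;0 -0.8 0 0 0 0 1;0 -0.8 0 0 0 0 1;0 0 0 0 0 0 1;0 0 0 0 0 0 1")

```text
time_s: 0.9
ee_pos: [197.4, 493.2, 272.9]
tool_rot: [-0.001, 0.189, 0.982, -0.005]
ft_force: [-0.4, -0.2, 0.8]
gripper_width: 1.002
```

```bash
python3 - <<'E'
from rig import *
from h import *
s=observe()
plan(s,[480,170,275],0.7,12,1)
print()
s["ee_pos"]=np.array([480,170,275.]);y=np.array([np.cos(.7),np.sin(.7),0]); z=np.array([0,0,-1.]);q=Ro.from_matrix(np.c_[np.cross(y,z),y,z]).as_quat();s["tool_rot"]=np.roll(q,1)
plan(s,[470,-262,240],.2,12,1)
E
```

```text
-0.797 -0.406 -0.0 -0.008 0.002 0.39 1;
-0.813 -0.374 -0.001 -0.008 0.002 0.39 1;
-0.827 -0.34 -0.001 -0.008 0.002 0.39 1;
-0.84 -0.306 -0.002 -0.008 0.002 0.39 1;
-0.852 -0.271 -0.002 -0.008 0.002 0.39 1;
-0.863 -0.236 -0.002 -0.008 0.002 0.39 1;
-0.871 -0.201 -0.003 -0.008 0.002 0.39 1;
-0.879 -0.165 -0.003 -0.008 0.002 0.39 1;
-0.885 -0.129 -0.003 -0.008 0.002 0.39 1;
-0.889 -0.093 -0.004 -0.008 0.002 0.39 1;
-0.893 -0.057 -0.004 -0.008 0.002 0.39 1;
-0.894 -0.02 -0.004 -0.008 0.002 0.39 1;

-0.675 -0.596 0.073 0.0 0.0 0.398 1;
-0.699 -0.567 0.073 0.0 0.0 0.398 1;
-0.722 -0.537 0.073 0.0 0.0 0.398 1;
-0.744 -0.507 0.073 0.0 0.0 0.398 1;
-0.764 -0.476 0.073 0.0 0.0 0.398 1;
-0.784 -0.443 0.073 0.0 0.0 0.398 1;
-0.801 -0.41 0.073 0.0 0.0 0.398 1;
-0.818 -0.376 0.073 0.0 0.0 0.398 1;
-0.833 -0.342 0.073 0.0 0.0 0.398 1;
-0.846 -0.307 0.073 0.0 0.0 0.398 1;
-0.858 -0.272 0.073 0.0 0.0 0.398 1;
-0.869 -0.236 0.073 0.0 0.0 0.398 1;
```

Emit:
servo_tool(steps="-0.8 -0.4 0 0 0 0.39 1;-0.81 -0.37 0 0 0 0.39 1;-0.83 -0.34 0 0 0 0.39 1;-0.84 -0.3 0 0 0 0.39 1;-0.85 -0.27 0 0 0 0.39 1;-0.86 -0.24 0 0 0 0.39 1;-0.87 -0.2 0 0 0 0.39 1;-0.88 -0.16 0 0 0 0.39 1")

```text
time_s: 1.7
ee_pos: [393.5, 282.8, 271.9]
tool_rot: [-0.0, 0.346, 0.938, -0.002]
ft_force: [0.1, -0.2, -0.3]
gripper_width: 0.998
```

Emit:
servo_tool(steps="-0.89 -0.13 0 0 0 0.39 1;-0.89 -0.1 0 0 0 0.39 1;-0.89 -0.06 0 0 0 0.39 1;-0.89 -0.02 0 0 0 0.39 1;-0.68 -0.6 0.07 0 0 0.4 1;-0.7 -0.57 0.07 0 0 0.4 1;-0.72 -0.54 0.07 0 0 0.4 1;-0.74 -0.51 0.07 0 0 0.4 1")

```text
time_s: 2.5
ee_pos: [498.7, 23.7, 259.8]
tool_rot: [0.004, 0.501, 0.866, -0.002]
ft_force: [0.7, 0.0, 0.3]
gripper_width: 1.003
```

Emit:
servo_tool(steps="-0.76 -0.48 0.07 0 0 0.4 1;-0.78 -0.44 0.07 0 0 0.4 1;-0.8 -0.41 0.07 0 0 0.4 1;-0.82 -0.38 0.07 0 0 0.4 1;-0.83 -0.34 0.07 0 0 0.4 1;-0.84 -0.3 0.07 0 0 0.4 1;0 0 0 0 0 0 1;0 0 0 0 0 0 1")

```text
time_s: 3.3
ee_pos: [497.0, -208.6, 242.4]
tool_rot: [0.008, 0.612, 0.791, -0.004]
ft_force: [0.4, 0.3, 0.1]
gripper_width: 0.994
```

```bash
python3 - <<'E'
from rig import *
from h import *
import pickle
s=observe();c=calibration("wrist");p,z=snapshot("wrist");print(s["ee_pos"],yaw(s),s["qpos"].round(2),c,pix(c,[515,-283,100]))
pickle.dump((s,c,p,z),open("w1.pkl","wb"));cv2.imwrite("pics/w1.png",p[:,:,::-1])
E
```

```text
[ 496.98911335 -208.55597757  242.39064436] 0.25484246646870257 [ 0.01  0.44  0.47  1.79 -0.23  0.95  0.83] {'K': array([[292.05032455,   0.        , 279.97207493],
       [  0.        , 292.05032455, 209.1927462 ],
       [  0.        ,   0.        ,   1.        ]]), 'R': array([[ 0.96731857,  0.25353881,  0.00358484],
       [ 0.24399431, -0.9345651 ,  0.25894952],
       [ 0.06900402, -0.249612  , -0.9658842 ]]), 't': array([-427.64113879, -357.71698476,  348.62389061])} [279.26678324 256.73847848]
```

View pics/w1.png

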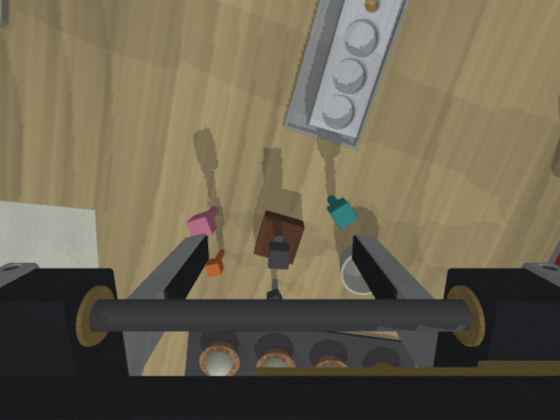

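```bash
cat >>h.py <<'E'
def cloud(c,z):
    v,u=np.mgrid[0:z.shape[0],0:z.shape[1]];K=c["K"]
    return (np.stack([(u-K[0,2])/K[0,0]*z,(v-K[1,2])/K[1,1]*z,z],-1)-c["t"])@c["R"]
E
python3 - <<'E'
import pickle
from h import *
s,c,p,z=pickle.load(open("w1.pkl","rb"));W=cloud(c,z)
hh=W[...,2]; near=(np.hypot(W[...,0]-515,W[...,1]+283)<45)
for lo,hi,zz in((92,108,100),(27,43,35)):
    m=(near&(hh>lo)&(hh<hi)).astype(np.uint8)
    q=np.argwhere(m)[:,::-1].astype(np.float32)
    B=np.array([ray(c,*k,zz)[:2] for k in q],np.float32); r=cv2.minAreaRect(B); print(len(q),r,np.radians(r[2]),q.mean(0),B.mean(0))
hsv=cv2.cvtColor(p,cv2.COLOR_RGB2HSV)
print("top z",np.median(hh[near&(hh>92)]))
for n,(u,v) in dict(pink=(202,222),teal=(342,214),orange=(214,267)).items(): print(n,W[v,u].round())
cv2.imwrite("pics/w1z.png",cv2.resize(p[195:315,200:320],None,fx=4,fy=4,interpolation=cv2.INTER_CUBIC)[:,:,::-1])
E
```

```text
443 ((513.9361572265625, -285.4305725097656), (25.68301773071289, 28.521373748779297), 10.535115242004395) 0.1838724480500159 [277.8307 258.2799] [ 513.8248  -285.47403]
1258 ((514.1563110351562, -286.6136779785156), (62.20170593261719, 59.927921295166016), 88.21971893310547) 1.5397245605666696 [277.9213  235.98648] [ 512.474   -280.68915]
top z 99.33047449930473
pink [ 413. -267.   89.]
teal [ 576. -214.   90.]
orange [ 436. -336.   63.]
```

View pics/w1z.png

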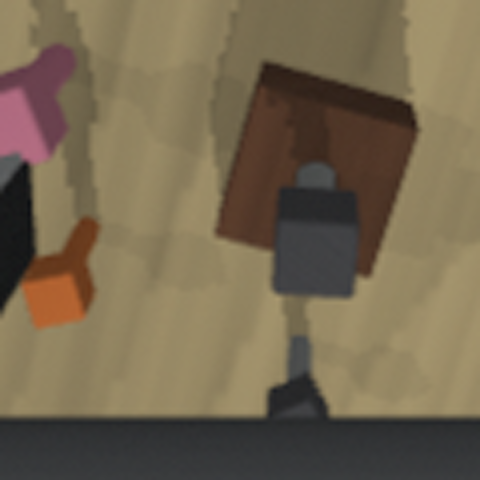

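```bash
python3 - <<'E'
from rig import *
from h import *
s=observe()
plan(s,[514.3,-285.2,135],0.187,5,.5)
E
```

```text
-0.382 -0.014 0.544 0.008 0.035 0.13 0.5;
-0.384 -0.008 0.543 0.008 0.035 0.13 0.5;
-0.386 -0.003 0.542 0.008 0.035 0.13 0.5;
-0.388 0.003 0.54 0.008 0.035 0.13 0.5;
-0.39 0.009 0.539 0.008 0.035 0.13 0.5;
```

Emit:
servo_tool(steps="-0.38 -0.01 0.54 0 0.04 0.13 0.5;-0.38 -0.01 0.54 0 0.04 0.13 0.5;-0.39 0 0.54 0 0.04 0.13 0.5;-0.39 0 0.54 0 0.04 0.13 0.5;-0.39 0.01 0.54 0 0.04 0.13 0.5;0 0 0 0 0 0 0.5;0 0 0 0 0 0 0.5;0 0 0 0 0 0 0.5")

```text
time_s: 4.15
ee_pos: [524.6, -274.2, 132.1]
tool_rot: [0.0, 0.63, 0.777, 0.006]
ft_force: [0.5, 0.6, 1.1]
gripper_width: 0.498
```

```bash
python3 - <<'E'
from rig import *
from h import *
s=observe(); print(s["ee_pos"],yaw(s),Rt(s).apply([0,0,1]),s["gripper_width"],s["ft_force"])
c=calibration("wrist");p,z=snapshot("wrist");W=cloud(c,z)
m=(np.hypot(W[...,0]-514,W[...,1]+285)<25)&(W[...,2]>92)&(W[...,2]<108)
q=np.argwhere(m)[:,::-1];B=np.array([ray(c,*k,100)[:2] for k in q],np.float32)
if len(B)>50:print(len(B),cv2.minAreaRect(B))
plan(s,[514.3,-285.2,85],0.187,5,.5)
E
```

```text
[ 524.6355572  -274.24914279  132.12045715] 0.20776586712095124 [ 0.00802109  0.00975812 -0.99992022] 0.4975080093864134 [0.52416783 0.61026774 1.06489495]
1014 ((514.583984375, -285.856201171875), (25.06004524230957, 27.027286529541016), 10.61728572845459)
-0.045 -0.064 0.235 0.019 -0.015 0.04 0.5;
-0.045 -0.064 0.235 0.019 -0.015 0.04 0.5;
-0.045 -0.063 0.235 0.019 -0.015 0.04 0.5;
-0.044 -0.062 0.235 0.019 -0.015 0.04 0.5;
-0.044 -0.062 0.235 0.019 -0.015 0.04 0.5;
```

Emit:
servo_tool(steps="-0.1 -0.15 0 0.05 0 0.1 0.5;-0.1 -0.15 0 0.05 -0.05 0.1 0.5;-0.02 -0.02 0 0 0 0 0.5;0 0 0 0 0 0 0.5;0 0 0 0 0 0 0.5;0 0 0 0 0 0 0.5;0 0 0 0 0 0 0.5;0 0 0 0 0 0 0.5")

```text
time_s: 5.0
ee_pos: [514.9, -284.8, 135.5]
tool_rot: [0.001, 0.638, 0.77, 0.001]
ft_force: [0.2, -0.2, 0.8]
gripper_width: 0.501
```

```bash
cat >st.py <<'E'
import sys
from rig import *
from h import *
s=observe(); print(s["time_s"],s["ee_pos"].round(2),"yaw",yaw(s).round(4),"zdir",Rt(s).apply([0,0,1]).round(4),s["gripper_width"].round(3),"F",s["ft_force"].round(1),"M",s["moment"].round(2))
a=[float(v) for v in sys.argv[1:]]
if a: plan(s,a[:3],a[3],int(a[4]),a[5])
E
python3 st.py 514.5 -285.6 85 .187 5 .5
```

```text
Traceback (most recent call last):
  File "st.py", line 4, in <module>
    s=observe(); print(s["time_s"],s["ee_pos"].round(2),"yaw",yaw(s).round(4),"zdir",Rt(s).apply([0,0,1]).round(4),s["gripper_width"].round(3),"F",s["ft_force"].round(1),"M",s["moment"].round(2))
                                                                                                                   ^^^^^^^^^^^^^^^^^^^^^^^^
AttributeError: 'float' object has no attribute 'round'
```

Emit:
servo_tool(steps="-0.01 -0.01 0.15 0 0 0 0.5;0 0 0.3 0 0 0 0.5;0 0 0.3 0 0 0 0.5;0 0 0.3 0 0 0 0.5;0 0 0.2 0 0 0 0.5;0 0 0 0 0 0 0.5;0 0 0 0 0 0 0.5;0 0 0 0 0 0 0.5")

```text
time_s: 5.8
ee_pos: [513.6, -284.6, 79.1]
tool_rot: [-0.001, 0.638, 0.77, 0.001]
ft_force: [-0.6, -0.1, 0.1]
gripper_width: 0.499
```

```bash
sed -i 's/s\["gripper_width"\].round(3)/round(s["gripper_width"],3)/' st.py
python3 st.py 514.5 -285.6 85 .187 1 .5
```

```text
5.8 [ 513.63 -284.58   79.06] yaw 0.1881 zdir [ 2.0e-04  2.6e-03 -1.0e+00] 0.499 F [-0.6 -0.1  0.1] M [-0.07  0.09  0.01]
-0.029 0.017 -0.148 0.006 -0.024 0.01 0.5;
```

Up 6 mm, then grip.

Emit:
servo_tool(steps="-0.03 0.02 -0.14 0 0 0 0.5;0 0 0 0 0 0 0.5;0 0 0 0 0 0 0.2;0 0 0 0 0 0 0.1;0 0 0 0 0 0 0.1;0 0 0 0 0 0 0.1;0 0 0 0 0 0 0.1;0 0 0 0 0 0 0.1", newtons=35)

```text
time_s: 6.6
ee_pos: [516.0, -286.4, 87.1]
tool_rot: [0.001, 0.638, 0.77, 0.002]
ft_force: [-0.4, 0.6, 0.7]
gripper_width: 0.258
```

```bash
python3 st.py 514.5 -285.6 85 .187 1 .1
```

```text
6.6 [ 516.03 -286.37   87.09] yaw 0.1882 zdir [ 3.6e-03  9.0e-04 -1.0e+00] 0.258 F [-0.4  0.6  0.7] M [-0.09  0.08  0.01]
0.026 -0.034 0.052 0.036 -0.002 0.011 0.1;
```

Emit:
servo_tool(steps="0 0 -0.1 0 0 0 0.1;0 0 -0.2 0 0 0 0.1;0 0 -0.3 0 0 0 0.1;0 0 -0.5 0 0 0 0.1;0 0 -0.7 0 0 0 0.1;0 0 -0.7 0 0 0 0.1;0 0 0 0 0 0 0.1;0 0 0 0 0 0 0.1")

```text
time_s: 7.4
ee_pos: [514.8, -286.2, 194.1]
tool_rot: [0.001, 0.638, 0.77, 0.001]
ft_force: [-0.3, -0.7, -2.2]
gripper_width: 0.261
```

```bash
python3 st.py 460 -20 170 .187 10 .1; python3 - <<'E'
from rig import *
from h import *
import pickle
s=observe();c=calibration("wrist");p,z=snapshot("wrist");p2,z2=snapshot("side");c2=calibration("side")
pickle.dump((s,c,p,z,p2,z2,c2),open("w2.pkl","wb"))
u,v=pix(c2,s["ee_pos"]-[0,0,30]).astype(int);print(u,v)
im=np.hstack([p[:,80:480],cv2.resize(p2[max(0,v-52):v+53,u-50:u+50],(400,420),interpolation=cv2.INTER_CUBIC)])
cv2.imwrite("pics/w2.png",im[:,:,::-1])
E
```

```text
7.4 [ 514.79 -286.16  194.11] yaw 0.1878 zdir [ 0.0029  0.0013 -1.    ] 0.261 F [-0.3 -0.7 -2.2] M [-0.05  0.06 -0.  ]
0.679 -0.011 0.061 0.003 -0.001 0.001 0.1;
0.679 -0.011 0.061 0.003 -0.001 0.001 0.1;
0.679 -0.011 0.061 0.003 -0.001 0.001 0.1;
0.679 -0.011 0.061 0.003 -0.001 0.001 0.1;
0.679 -0.011 0.061 0.003 -0.001 0.001 0.1;
0.679 -0.011 0.061 0.003 -0.001 0.001 0.1;
0.679 -0.011 0.06 0.003 -0.001 0.001 0.1;
0.679 -0.011 0.06 0.003 -0.001 0.001 0.1;
0.679 -0.011 0.06 0.003 -0.001 0.001 0.1;
0.679 -0.011 0.06 0.003 -0.001 0.001 0.1;
288 297
```

View pics/w2.png

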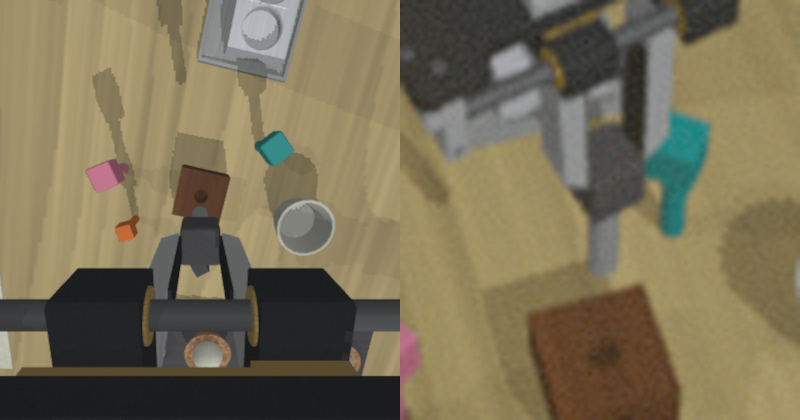

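```bash
python3 st.py 468 12 165 0.0 9 .1
```

```text
7.5 [ 514.63 -286.31  193.41] yaw 0.1875 zdir [ 0.0021  0.0014 -1.    ] 0.262 F [-0.   1.  -1.8] M [-0.09  0.11 -0.01]
0.838 0.027 0.08 0.002 -0.001 0.199 0.1;
0.839 0.01 0.08 0.002 -0.001 0.199 0.1;
0.839 -0.008 0.08 0.002 -0.001 0.199 0.1;
0.838 -0.025 0.079 0.002 -0.001 0.199 0.1;
0.838 -0.043 0.079 0.002 -0.001 0.199 0.1;
0.837 -0.06 0.079 0.002 -0.001 0.199 0.1;
0.835 -0.078 0.079 0.002 -0.001 0.199 0.1;
0.833 -0.095 0.079 0.002 -0.001 0.199 0.1;
0.831 -0.112 0.079 0.002 -0.001 0.199 0.1;
```

Emit:
servo_tool(steps="0.4 0.02 0.04 0 0 0.1 0.1;0.7 0 0.07 0 0 0.2 0.1;0.84 0 0.08 0 0 0.2 0.1;0.84 -0.02 0.08 0 0 0.2 0.1;0.84 -0.05 0.08 0 0 0.2 0.1;0.84 -0.07 0.08 0 0 0.2 0.1;0.84 -0.08 0.08 0 0 0.2 0.1;0.84 -0.1 0.08 0 0 0.2 0.1")

```text
time_s: 8.3
ee_pos: [464.7, -30.5, 161.1]
tool_rot: [-0.007, 0.702, 0.712, -0.004]
ft_force: [0.2, -0.5, -1.4]
gripper_width: 0.262
```

Emit:
servo_tool(steps="0.8 -0.11 0.08 0 0 0.2 0.1;0.5 -0.1 0.08 0 0 0.1 0.1;0 0 0 0 0 0 0.1;0 0 0 0 0 0 0.1;0 0 0 0 0 0 0.1;0 0 0 0 0 0 0.1;0 0 0 0 0 0 0.1;0 0 0 0 0 0 0.1")

```text
time_s: 9.1
ee_pos: [447.5, 29.1, 150.8]
tool_rot: [-0.011, 0.712, 0.702, -0.008]
ft_force: [-0.2, 0.5, -1.0]
gripper_width: 0.261
```

```bash
cat >die.py <<'E'
from rig import *
from h import *
import pickle
def rect(m,c,zz,W,n):
    k,l,st,_=cv2.connectedComponentsWithStats(m.astype(np.uint8)); i=1+np.argmax(st[1:,4])
    B=np.array([ray(c,*q,zz)[:2] for q in np.argwhere(l==i)[:,::-1]],np.float32); r=cv2.minAreaRect(B); print(n,len(B),np.round(r[0],1),np.round(r[1],1),round(r[2],2))
s=observe();c=calibration("wrist");p,z=snapshot("wrist");W=cloud(c,z);pickle.dump((s,c,p,z),open("w3.pkl","wb"))
near=(abs(W[...,0]-547)<60)&(abs(W[...,1]+33)<110)
h=cv2.cvtColor(p,cv2.COLOR_RGB2HSV)
rect(near&(W[...,2]>30)&(W[...,2]<46),c,39,W,"die depth")
m=near&(h[...,1]>120)&(W[...,2]>15)&(W[...,0]>510)&(h[...,0]<30)
if m.any(): rect(m,c,39,W,"bore")
cv2.imwrite("pics/w3.png",p[:,:,::-1])
E
python3 st.py 468 12 165 0 4 .1;python3 die.py
```

```text
9.1 [447.51  29.15 150.84] yaw -0.0134 zdir [-0.0271  0.0055 -0.9996] 0.261 F [-0.2  0.5 -1. ] M [-0.08  0.05 -0.06]
-0.105 0.127 -0.093 -0.065 -0.013 -0.032 0.1;
-0.106 0.127 -0.092 -0.065 -0.013 -0.032 0.1;
-0.106 0.128 -0.091 -0.065 -0.013 -0.032 0.1;
-0.107 0.128 -0.09 -0.065 -0.013 -0.032 0.1;
die depth 3867 [544.2   2.6] [94.6 65.7] 89.22
bore 95 [543.3  31.2] [10.4 11.7] 3.92
```

View pics/w3.png

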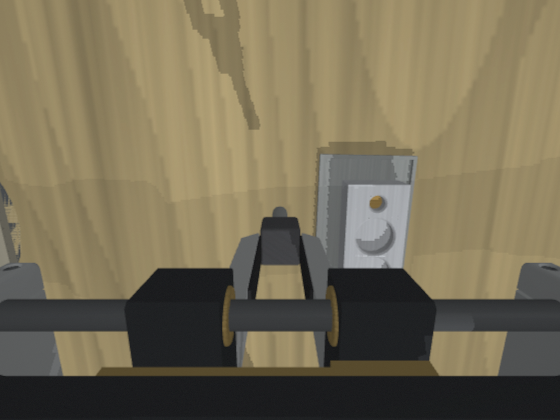

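Emit:
servo_tool(steps="-0.06 0.25 0.1 -0.07 0 -0.03 0.1;-0.06 0.28 0.2 -0.07 0 -0.03 0.1;-0.06 0.28 0.2 -0.06 0 -0.03 0.1;0 0.2 0.15 -0.06 0 -0.03 0.1;0 0 0 0 0 0 0.1;0 0 0 0 0 0 0.1;0 0 0 0 0 0 0.1;0 0 0 0 0 0 0.1", newtons=45)

```text
time_s: 9.95
ee_pos: [491.6, 19.8, 120.9]
tool_rot: [-0.001, 0.708, 0.707, 0.002]
ft_force: [-0.4, 0.1, -1.9]
gripper_width: 0.253
```

```bash
python3 st.py 494 22 92 0 4 .1
```

```text
9.95 [491.58  19.84 120.89] yaw -0.0015 zdir [ 0.002   0.0046 -1.    ] 0.253 F [-0.4  0.1 -1.9] M [-0.05  0.07 -0.02]
0.013 0.015 0.181 0.005 -0.011 -0.004 0.1;
0.013 0.015 0.181 0.005 -0.011 -0.004 0.1;
0.013 0.015 0.181 0.005 -0.011 -0.004 0.1;
0.013 0.015 0.181 0.005 -0.011 -0.004 0.1;
```

Emit:
servo_tool(steps="0.01 0.01 0.1 0 0 0 0.1;0.01 0.01 0.2 0 0 0 0.1;0.01 0.01 0.2 0 0 0 0.1;0.01 0.01 0.1 0 0 0 0.1;0 0 0.05 0 0 0 0.1;0 0 0 0 0 0 0.1;0 0 0 0 0 0 0.1;0 0 0 0 0 0 0.1")

```text
time_s: 10.75
ee_pos: [492.8, 22.2, 92.7]
tool_rot: [-0.001, 0.707, 0.707, 0.002]
ft_force: [0.3, 0.2, -1.7]
gripper_width: 0.251
```

```bash
python3 st.py 494 22 92 0 4 .1
```

```text
10.75 [492.84  22.24  92.75] yaw -0.0008 zdir [ 0.0017  0.0051 -1.    ] 0.251 F [ 0.3  0.2 -1.7] M [-0.06  0.04 -0.04]
-0.001 0.007 0.005 0.004 -0.012 -0.002 0.1;
-0.001 0.007 0.005 0.004 -0.012 -0.002 0.1;
-0.001 0.007 0.005 0.004 -0.012 -0.002 0.1;
-0.001 0.007 0.005 0.004 -0.012 -0.002 0.1;
```

Emit:
servo_tool(steps="0 0.02 0 0 0 0 0.1;0 0.02 0 0 0 0 0.1;0 0.02 0 0 0 0 0.1;0 0.02 0 0 0 0 0.1;0 0.02 0 0 0 0 0.1;0 0.02 0 0 0 0 0.1;0 0.02 0 0 0 0 0.1;0 0.02 0 0 0 0 0.1")

```text
time_s: 11.55
ee_pos: [500.3, 22.3, 93.4]
tool_rot: [-0.001, 0.707, 0.707, 0.003]
ft_force: [-0.4, -0.0, -2.5]
gripper_width: 0.254
```

```bash
python3 st.py
```

```text
11.55 [500.3   22.29  93.43] yaw -0.0007 zdir [ 0.0032  0.0053 -1.    ] 0.254 F [-0.4 -0.  -2.5] M [-0.09  0.07 -0.02]
```

Emit:
servo_tool(steps="0 0.015 0 0 0 0 0.1;0 0.015 0 0 0 0 0.1;0 0.015 0 0 0 0 0.1;0 0.015 0 0 0 0 0.1;0 0.015 0 0 0 0 0.1;0 0.015 0 0 0 0 0.1;0 0.015 0 0 0 0 0.1;0 0.015 0 0 0 0 0.1")

```text
time_s: 12.35
ee_pos: [505.5, 22.3, 93.4]
tool_rot: [-0.001, 0.707, 0.707, 0.003]
ft_force: [-0.6, -0.7, -1.2]
gripper_width: 0.259
```

```bash
python3 st.py
```

```text
12.35 [505.51  22.29  93.39] yaw -0.0007 zdir [ 0.0031  0.0053 -1.    ] 0.259 F [-0.6 -0.7 -1.2] M [0.02 0.06 0.05]
```

Emit:
servo_tool(steps="0 0.012 0 0 0 0 0.1;0 0.012 0 0 0 0 0.1;0 0.012 0 0 0 0 0.1;0 0.012 0 0 0 0 0.1;0 0.012 0 0 0 0 0.1;0 0.012 0 0 0 0 0.1;0 0.012 0 0 0 0 0.1;0 0.012 0 0 0 0 0.1")

```text
time_s: 13.15
ee_pos: [508.7, 22.4, 93.2]
tool_rot: [-0.002, 0.707, 0.707, 0.002]
ft_force: [-0.5, 0.0, -1.3]
gripper_width: 0.254
```

```bash
python3 st.py
```

```text
13.15 [508.67  22.38  93.22] yaw -0.0007 zdir [ 0.0011  0.0055 -1.    ] 0.254 F [-0.5  0.  -1.3] M [-0.1   0.32 -0.01]
```

Emit:
servo_tool(steps="0 0.012 0 0 0 0 0.1;0 0.012 0 0 0 0 0.1;0 0.012 0 0 0 0 0.1;0 0.012 0 0 0 0 0.1;0 0.012 0 0 0 0 0.1;0 0.012 0 0 0 0 0.1;0 0.012 0 0 0 0 0.1;0 0.012 0 0 0 0 0.1")

```text
time_s: 13.95
ee_pos: [509.8, 22.5, 92.7]
tool_rot: [-0.004, 0.707, 0.707, 0.001]
ft_force: [-3.5, -0.1, 0.7]
gripper_width: 0.256
```

```bash
python3 st.py
```

```text
13.95 [509.81  22.54  92.73] yaw -0.0006 zdir [-0.0046  0.0063 -1.    ] 0.256 F [-3.5 -0.1  0.7] M [-0.12  0.77 -0.02]
```

Emit:
servo_tool(steps="0 0.01 0 -0.003 0 0 0.1;0 0.01 0 -0.003 0 0 0.1;0 0.01 0 -0.003 0 0 0.1;0 0.01 0 -0.003 0 0 0.1;0 0.01 0 -0.003 0 0 0.1;0 0.01 0 -0.003 0 0 0.1;0 0.01 0 -0.003 0 0 0.1;0 0.01 0 -0.003 0 0 0.1")

```text
time_s: 14.75
ee_pos: [510.6, 22.8, 92.3]
tool_rot: [-0.005, 0.707, 0.707, -0.0]
ft_force: [-3.1, -0.8, 0.4]
gripper_width: 0.259
```

```bash
python3 st.py
```

```text
14.75 [510.59  22.77  92.28] yaw -0.0004 zdir [-0.007  0.007 -1.   ] 0.259 F [-3.1 -0.8  0.4] M [-0.02  1.16  0.01]
```

Emit:
servo_tool(steps="0 -0.03 0 -0.01 0 0 0.1;0 -0.1 0 -0.02 -0.02 0 0.1;0 -0.1 0 -0.02 -0.02 0 0.1;-0.2 -0.05 0 -0.02 -0.02 0 0.1;-0.5 0 0 0 0 0 0.1;-0.7 0 0 0 0 0 0.1;-0.7 0 0 0 0 0 0.1;-0.5 0 0 0 0 0 0.1")

```text
time_s: 15.55
ee_pos: [506.0, -83.3, 93.7]
tool_rot: [0.007, 0.705, 0.71, 0.005]
ft_force: [-0.8, 0.3, -2.1]
gripper_width: 0.254
```

Emit:
servo_tool(steps="-0.2 0 0 0 0 0 0.1;0 0 0 0 0 0 0.1;0 0 0 0 0 0 0.1;0 0 0 0 0 0 0.1;0 0 0 0 0 0 0.1;0 0 0 0 0 0 0.1;0 0 0 0 0 0 0.1;0 0 0 0 0 0 0.1")

```text
time_s: 16.35
ee_pos: [506.0, -91.5, 93.8]
tool_rot: [0.007, 0.705, 0.71, 0.005]
ft_force: [-0.0, 0.7, -1.2]
gripper_width: 0.257
```

```bash
python3 st.py 500 -93 92.5 0 4 .1
```

```text
16.35 [505.96 -91.54  93.76] yaw 0.007 zdir [ 0.0175 -0.0026 -0.9998] 0.257 F [-0.   0.7 -1.2] M [-0.18  0.23 -0.08]
-0.009 -0.037 0.007 0.042 0.006 0.017 0.1;
-0.009 -0.037 0.007 0.042 0.006 0.017 0.1;
-0.009 -0.037 0.008 0.042 0.006 0.017 0.1;
-0.009 -0.037 0.008 0.042 0.006 0.017 0.1;
```

Emit:
servo_tool(steps="0 -0.04 0 0.04 0 0.02 0.1;0 -0.04 0 0.04 0 0.02 0.1;0 -0.03 0.01 0.04 0 0.02 0.1;0 0 0.01 0.04 0 0.01 0.1;0 0 0 0 0 0 0.1;0 0 0 0 0 0 0.1;0 0 0 0 0 0 0.1;0 0 0 0 0 0 0.1")

```text
time_s: 17.15
ee_pos: [502.6, -91.2, 93.0]
tool_rot: [0.001, 0.707, 0.707, -0.0]
ft_force: [0.3, -0.2, -1.4]
gripper_width: 0.255
```

```bash
python3 st.py 500 -93 92.5 0 4 .1
```

```text
17.15 [502.57 -91.17  93.05] yaw -0.0004 zdir [ 0.0015 -0.0027 -1.    ] 0.255 F [ 0.3 -0.2 -1.4] M [-0.02  0.04 -0.01]
-0.011 -0.016 0.003 0.004 0.006 -0.001 0.1;
-0.011 -0.016 0.003 0.004 0.006 -0.001 0.1;
-0.011 -0.016 0.003 0.004 0.006 -0.001 0.1;
-0.011 -0.016 0.003 0.004 0.006 -0.001 0.1;
```

Approach touch 2.

Emit:
servo_tool(steps="0 0.015 0 0 0 0 0.1;0 0.015 0 0 0 0 0.1;0 0.015 0 0 0 0 0.1;0 0.015 0 0 0 0 0.1;0 0.015 0 0 0 0 0.1;0 0.012 0 0 0 0 0.1;0 0.012 0 0 0 0 0.1;0 0.012 0 0 0 0 0.1")

```text
time_s: 17.95
ee_pos: [507.0, -91.2, 93.0]
tool_rot: [0.001, 0.707, 0.707, -0.001]
ft_force: [-0.3, 0.1, -0.4]
gripper_width: 0.258
```

```bash
python3 st.py
```

```text
17.95 [506.98 -91.22  93.03] yaw -0.0005 zdir [ 8.0e-04 -2.6e-03 -1.0e+00] 0.258 F [-0.3  0.1 -0.4] M [-0.08  0.3  -0.01]
```

Emit:
servo_tool(steps="0 0.012 0 0 0 0 0.1;0 0.012 0 0 0 0 0.1;0 0.012 0 0 0 0 0.1;0 0.012 0 0 0 0 0.1;0 0.012 0 0 0 0 0.1;0 0.012 0 0 0 0 0.1;0 0.012 0 0 0 0 0.1;0 0.012 0 0 0 0 0.1")

```text
time_s: 18.75
ee_pos: [508.1, -91.0, 92.5]
tool_rot: [-0.001, 0.707, 0.707, -0.002]
ft_force: [-2.3, -0.4, -0.4]
gripper_width: 0.253
```

```bash
python3 st.py
```

```text
18.75 [508.12 -91.03  92.52] yaw -0.0009 zdir [-0.0046 -0.0014 -1.    ] 0.253 F [-2.3 -0.4 -0.4] M [-0.09  0.72  0.03]
```

Emit:
servo_tool(steps="0 0.01 0 -0.003 0 0 0.1;0 0.01 0 -0.003 0 0 0.1;0 0.01 0 -0.003 0 0 0.1;0 0.01 0 -0.003 0 0 0.1;0 0.01 0 -0.003 0 0 0.1;0 0.01 0 -0.003 0 0 0.1;0 0.01 0 -0.003 0 0 0.1;0 0.01 0 -0.003 0 0 0.1")

```text
time_s: 19.55
ee_pos: [508.9, -91.0, 92.1]
tool_rot: [-0.002, 0.707, 0.707, -0.003]
ft_force: [-3.5, -1.7, 0.8]
gripper_width: 0.253
```

```bash
python3 st.py
```

```text
19.55 [508.94 -90.95  92.13] yaw -0.0011 zdir [-6.7e-03 -5.0e-04 -1.0e+00] 0.253 F [-3.5 -1.7  0.8] M [-0.18  1.09 -0.01]
```

Emit:
servo_tool(steps="0 -0.03 0 -0.01 0 0 0.1;0 -0.1 0 -0.02 0 0 0.1;0 -0.1 -0.1 -0.02 0 0 0.1;0 -0.05 -0.5 -0.01 0 0 0.1;0 0 -0.6 0 0 0 0.1;0.3 0 -0.3 0 0 0 0.1;0.8 0.1 0 0 0 0 0.1;0.8 0.2 0 0 0 0 0.1")

```text
time_s: 20.35
ee_pos: [515.7, -19.2, 157.7]
tool_rot: [0.008, 0.711, 0.703, 0.005]
ft_force: [0.3, -0.4, -1.6]
gripper_width: 0.258
```

Emit:
servo_tool(steps="0.8 0.3 0 0 0 0 0.1;0.7 0.3 0 0 0 0 0.1;0.4 0.2 0 0 0 0 0.1;0.1 0 0 0 0 0 0.1;0 0 0 0 0 0 0.1;0 0 0 0 0 0 0.1;0 0 0 0 0 0 0.1;0 0 0 0 0 0 0.1")

```text
time_s: 21.15
ee_pos: [552.7, 66.5, 161.4]
tool_rot: [0.011, 0.71, 0.704, 0.01]
ft_force: [-0.1, -0.6, -1.0]
gripper_width: 0.253
```

```bash
python3 st.py 547.7 67 130 0 4 .1
```

```text
21.15 [552.71  66.49 161.42] yaw -0.009 zdir [ 0.0303 -0.0016 -0.9995] 0.253 F [-0.1 -0.6 -1. ] M [-0.09  0.09 -0.  ]
0.003 -0.037 0.195 0.072 0.003 -0.021 0.1;
0.003 -0.036 0.196 0.072 0.003 -0.021 0.1;
0.003 -0.034 0.196 0.072 0.003 -0.021 0.1;
0.003 -0.033 0.196 0.072 0.003 -0.021 0.1;
```

Emit:
servo_tool(steps="0.01 -0.03 0.1 0.07 0 -0.02 0.1;0.01 -0.04 0.2 0.07 0 -0.02 0.1;0 -0.04 0.2 0.07 0 -0.02 0.1;0 -0.03 0.2 0.07 0 -0.02 0.1;0 0 0.2 0 0 0 0.1;0 0 0.2 0 0 0 0.1;0 0 0.05 0 0 0 0.1;0 0 0 0 0 0 0.1")

```text
time_s: 21.95
ee_pos: [546.1, 65.0, 110.0]
tool_rot: [-0.001, 0.708, 0.706, -0.002]
ft_force: [-0.3, -0.8, -1.6]
gripper_width: 0.256
```

```bash
python3 st.py 547.7 66 92.5 0 4 .1
```

```text
21.95 [546.08  65.   110.  ] yaw -0.0033 zdir [-0.004  -0.0025 -1.    ] 0.256 F [-0.3 -0.8 -1.6] M [-0.07  0.07 -0.01]
0.007 0.011 0.109 -0.009 0.006 -0.008 0.1;
0.006 0.01 0.109 -0.009 0.006 -0.008 0.1;
0.006 0.01 0.109 -0.009 0.006 -0.008 0.1;
0.006 0.01 0.109 -0.009 0.006 -0.008 0.1;
```

Emit:
servo_tool(steps="0.01 0.01 0.09 -0.01 0.01 -0.01 0.1;0.01 0.01 0.12 -0.01 0.01 -0.01 0.1;0.01 0.01 0.12 -0.01 0 0 0.1;0 0.01 0.08 0 0 0 0.1;0 0 0 0 0 0 0.1;0 0 0 0 0 0 0.1;0 0 0 0 0 0 0.1;0 0 0 0 0 0 0.1")

```text
time_s: 22.75
ee_pos: [548.6, 66.5, 93.0]
tool_rot: [0.0, 0.707, 0.707, 0.001]
ft_force: [0.0, 0.0, -1.1]
gripper_width: 0.257
```

```bash
python3 st.py 547.7 66 92.5 0 4 .1
```

```text
22.75 [548.63  66.5   93.03] yaw -0.0007 zdir [ 1.4e-03  2.0e-04 -1.0e+00] 0.257 F [ 0.   0.  -1.1] M [-0.04  0.04  0.01]
-0.003 -0.006 0.003 0.003 -0.0 -0.002 0.1;
-0.003 -0.006 0.003 0.003 -0.0 -0.002 0.1;
-0.003 -0.006 0.003 0.003 -0.0 -0.002 0.1;
-0.003 -0.006 0.003 0.003 -0.0 -0.002 0.1;
```

Approach in −y (tool −x).

Emit:
servo_tool(steps="-0.015 -0.002 0 0 0 0 0.1;-0.015 -0.002 0 0 0 0 0.1;-0.015 0 0 0 0 0 0.1;-0.015 0 0 0 0 0 0.1;-0.015 0 0 0 0 0 0.1;-0.015 0 0 0 0 0 0.1;-0.015 0 0 0 0 0 0.1;-0.015 0 0 0 0 0 0.1")

```text
time_s: 23.55
ee_pos: [548.7, 61.3, 93.5]
tool_rot: [0.001, 0.707, 0.707, 0.001]
ft_force: [-0.0, -0.0, -0.6]
gripper_width: 0.258
```

```bash
python3 st.py
```

```text
23.55 [548.75  61.32  93.46] yaw -0.0007 zdir [ 2.3e-03  3.0e-04 -1.0e+00] 0.258 F [-0.  -0.  -0.6] M [-0.05  0.03 -0.02]
```

Emit:
servo_tool(steps="-0.012 0 0 0 0 0 0.1;-0.012 0 0 0 0 0 0.1;-0.012 0 0 0 0 0 0.1;-0.012 0 0 0 0 0 0.1;-0.012 0 0 0 0 0 0.1;-0.012 0 0 0 0 0 0.1;-0.012 0 0 0 0 0 0.1;-0.012 0 0 0 0 0 0.1")

```text
time_s: 24.35
ee_pos: [548.7, 57.1, 93.4]
tool_rot: [0.001, 0.707, 0.707, 0.001]
ft_force: [-0.0, 0.5, -1.5]
gripper_width: 0.256
```

```bash
python3 st.py
```

```text
24.35 [548.73  57.08  93.42] yaw -0.0007 zdir [ 2.2e-03  3.0e-04 -1.0e+00] 0.256 F [-0.   0.5 -1.5] M [-0.03  0.06 -0.01]
```

Emit:
servo_tool(steps="-0.012 0 0 0 0 0 0.1;-0.012 0 0 0 0 0 0.1;-0.012 0 0 0 0 0 0.1;-0.012 0 0 0 0 0 0.1;-0.012 0 0 0 0 0 0.1;-0.012 0 0 0 0 0 0.1;-0.012 0 0 0 0 0 0.1;-0.012 0 0 0 0 0 0.1")

```text
time_s: 25.15
ee_pos: [548.8, 54.3, 93.6]
tool_rot: [0.0, 0.707, 0.707, 0.002]
ft_force: [-0.5, 1.0, -0.6]
gripper_width: 0.253
```

```bash
python3 st.py
```

```text
25.15 [548.79  54.34  93.58] yaw -0.0001 zdir [ 0.0023  0.0021 -1.    ] 0.253 F [-0.5  1.  -0.6] M [0.23 0.13 0.01]
```

Emit:
servo_tool(steps="-0.012 0 0 0 0 0 0.1;-0.012 0 0 0 0 0 0.1;-0.012 0 0 0 0 0 0.1;-0.012 0 0 0 0 0 0.1;-0.012 0 0 0 0 0 0.1;-0.012 0 0 0 0 0 0.1;-0.012 0 0 0 0 0 0.1;-0.012 0 0 0 0 0 0.1")

```text
time_s: 25.95
ee_pos: [548.8, 51.7, 93.7]
tool_rot: [-0.001, 0.707, 0.707, 0.002]
ft_force: [0.4, 2.2, 0.4]
gripper_width: 0.253
```

```bash
python3 st.py
```

```text
25.95 [548.79  51.72  93.69] yaw 0.0007 zdir [ 0.0022  0.004  -1.    ] 0.253 F [0.4 2.2 0.4] M [ 0.5   0.06 -0.05]
```

Emit:
servo_tool(steps="-0.011 0 0 0 0 0 0.1;-0.011 0 0 0 0 0 0.1;-0.011 0 0 0 0 0 0.1;-0.011 0 0 0 0 0 0.1;-0.011 0 0 0 0 0 0.1;-0.011 0 0 0 0 0 0.1;-0.011 0 0 0 0 0 0.1;-0.011 0 0 0 0 0 0.1")

```text
time_s: 26.75
ee_pos: [548.8, 49.2, 93.8]
tool_rot: [-0.001, 0.707, 0.708, 0.003]
ft_force: [-0.7, 2.8, -0.4]
gripper_width: 0.256
```

```bash
python3 st.py
```

```text
26.75 [548.84  49.2   93.78] yaw 0.0013 zdir [ 0.0021  0.0057 -1.    ] 0.256 F [-0.7  2.8 -0.4] M [0.78 0.09 0.02]
```

Emit:
servo_tool(steps="0.03 0 0 0 0 0 0.1;0.08 0 0 0 0 0 0.1;0.1 0 0 0 0 0 0.1;0.1 0 0 0 0 0 0.1;0 0 -0.2 0 0 0 0.1;0 0 -0.4 0 0 0 0.1;0 0 -0.4 0 0 0 0.1;0 0 -0.2 0 0 0 0.1")

```text
time_s: 27.55
ee_pos: [547.6, 58.3, 143.0]
tool_rot: [0.0, 0.707, 0.707, -0.0]
ft_force: [0.8, 0.4, -0.7]
gripper_width: 0.256
```

Emit:
servo_tool(steps="0 0 -0.2 0 0 0 0.1;0 0 -0.2 0 0 0 0.1;0 0 0 0 0 0 0.1;0 0 0 0 0 0 0.1;0 0 0 0 0 0 0.1;0 0 0 0 0 0 0.1;0 0 0 0 0 0 0.1;0 0 0 0 0 0 0.1")

```text
time_s: 28.35
ee_pos: [547.0, 57.7, 159.9]
tool_rot: [0.0, 0.707, 0.707, -0.001]
ft_force: [0.3, -0.9, -1.6]
gripper_width: 0.256
```

```bash
python3 st.py; python3 - <<'E'
from rig import *
from h import *
import pickle
s=observe();P,z=snapshot("side");c=calibration("side");T,zt=snapshot("top");ct=calibration("top");cw=calibration("wrist");Wp,wz=snapshot("wrist")
pickle.dump((s,P,z,c,T,zt,ct,Wp,wz,cw),open("w4.pkl","wb"))
def crop(p,c,k,h=45):
    u,v=pix(c,s["ee_pos"]-[0,0,30]).astype(int); q=p[max(0,v-h):v+h,u-h:u+h]; print(k,u,v); return cv2.resize(q,(400,400),interpolation=cv2.INTER_CUBIC)
im=np.hstack([crop(P,c,"side"),crop(Wp,cw,"w",90)])
cv2.imwrite("pics/w4.png",im[:,:,::-1])
g=s["ee_pos"]
for nm,cc in(("side",c),("wrist",cw)): print(nm,[pix(cc,g+[0,0,k]).round(1).tolist() for k in(15,-15,-75)])
E
```

```text
28.35 [547.    57.67 159.87] yaw -0.0008 zdir [-0.0014 -0.0017 -1.    ] 0.256 F [ 0.3 -0.9 -1.6] M [-0.05  0.09  0.  ]
side 253 179
w 281 226
side [[252.1, 164.2], [252.8, 174.3], [254.2, 193.1]]
wrist [[281.2, 247.7], [281.1, 232.6], [280.9, 212.0]]
```

View pics/w4.png

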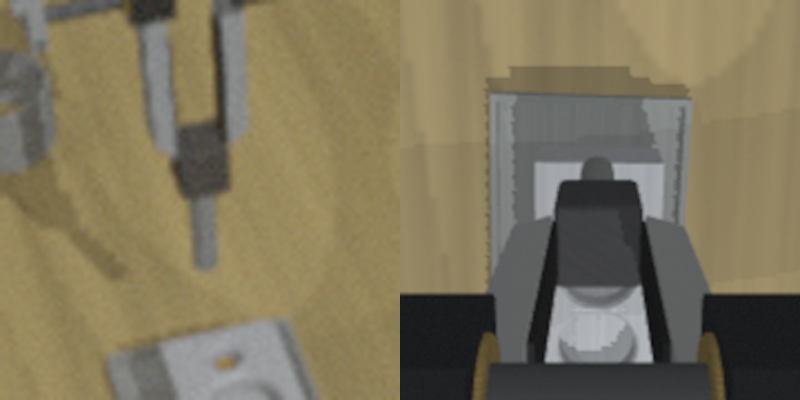

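Emit:
servo_tool(steps="-0.15 0 0 0 0 0 0.1;-0.2 0 0.1 0 0 0 0.1;-0.15 0 0.2 0 0 0 0.1;-0.1 0 0.2 0 0 0 0.1;-0.05 0 0.1 0 0 0 0.1;0 0 0 0 0 0 0.1;0 0 0 0 0 0 0.1;0 0 0 0 0 0 0.1")

```text
time_s: 29.3
ee_pos: [546.6, 28.2, 133.2]
tool_rot: [-0.0, 0.708, 0.706, -0.002]
ft_force: [-0.5, 0.5, -1.0]
gripper_width: 0.256
```

```bash
python3 st.py 547.3 29.9 124 0 3 .1
```

```text
29.3 [546.61  28.22 133.23] yaw -0.0025 zdir [-0.0024 -0.0022 -1.    ] 0.256 F [-0.5  0.5 -1. ] M [-0.03  0.08 -0.01]
0.014 0.006 0.077 -0.007 0.007 -0.008 0.1;
0.014 0.006 0.077 -0.007 0.007 -0.008 0.1;
0.014 0.006 0.077 -0.007 0.007 -0.008 0.1;
```

Emit:
servo_tool(steps="0.015 0.005 0.05 -0.01 0.01 -0.01 0.1;0.015 0.005 0.08 -0.01 0.01 -0.01 0.1;0.01 0.005 0.08 0 0 0 0.1;0 0 0.04 0 0 0 0.1;0 0 0 0 0 0 0.1;0 0 0 0 0 0 0.1;0 0 0 0 0 0 0.1;0 0 0 0 0 0 0.1")

```text
time_s: 30.1
ee_pos: [547.8, 31.1, 122.8]
tool_rot: [0.0, 0.707, 0.708, 0.001]
ft_force: [0.1, -0.7, -0.9]
gripper_width: 0.258
```

```bash
python3 st.py 547.3 29.9 119 0 3 .1;  python3 - <<'E'
from rig import *
from h import *
s=observe();P,z=snapshot("side");c=calibration("side");T,zt=snapshot("top");ct=calibration("top");cw=calibration("wrist");Wp,wz=snapshot("wrist")
def crop(p,c,h):
    u,v=pix(c,s["ee_pos"]-[0,0,70]).astype(int); q=p[max(0,v-h):v+h,u-h:u+h]; return cv2.resize(q,(400,400),interpolation=cv2.INTER_CUBIC)
cv2.imwrite("pics/w5.png",np.hstack([crop(P,c,30),crop(Wp,cw,60)])[:,:,::-1])
E
```

```text
30.1 [547.77  31.08 122.85] yaw 0.0016 zdir [ 1.1e-03  6.0e-04 -1.0e+00] 0.258 F [ 0.1 -0.7 -0.9] M [-0.09  0.06 -0.03]
-0.01 -0.004 0.032 0.003 -0.002 0.005 0.1;
-0.01 -0.004 0.032 0.003 -0.002 0.005 0.1;
-0.01 -0.004 0.032 0.003 -0.002 0.005 0.1;
```

View pics/w5.png

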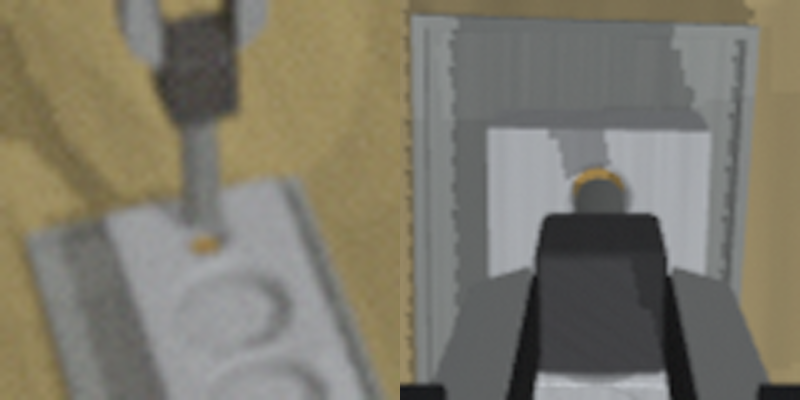

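Emit:
servo_tool(steps="-0.01 -0.005 0.025 0 0 0 0.1;-0.01 -0.005 0.025 0 0 0 0.1;-0.01 0 0.025 0 0 0 0.1;0 0 0.025 0 0 0 0.1;0 0 0.025 0 0 0 0.1;0 0 0.025 0 0 0 0.1;0 0 0.025 0 0 0 0.1;0 0 0.025 0 0 0 0.1")

```text
time_s: 31.05
ee_pos: [547.4, 29.7, 114.2]
tool_rot: [0.0, 0.707, 0.708, 0.001]
ft_force: [0.3, 0.7, -0.3]
gripper_width: 0.253
```

```bash
python3 st.py 547.3 29.9 110 0 3 .1
```

```text
31.05 [547.39  29.74 114.22] yaw 0.0015 zdir [ 1.3e-03  6.0e-04 -1.0e+00] 0.253 F [ 0.3  0.7 -0.3] M [-0.06  0.05 -0.03]
0.001 -0.001 0.035 0.004 -0.002 0.005 0.1;
0.001 -0.001 0.035 0.004 -0.002 0.005 0.1;
0.001 -0.001 0.035 0.004 -0.002 0.005 0.1;
```

Emit:
servo_tool(steps="0 0 0.02 0 0 0 0.1;0 0 0.02 0 0 0 0.1;0 0 0.02 0 0 0 0.1;0 0 0.02 0 0 0 0.1;0 0 0.02 0 0 0 0.1;0 0 0.02 0 0 0 0.1;0 0 0.02 0 0 0 0.1;0 0 0.02 0 0 0 0.1")

```text
time_s: 31.85
ee_pos: [547.5, 29.8, 107.2]
tool_rot: [0.0, 0.707, 0.708, 0.001]
ft_force: [0.2, -0.1, -1.7]
gripper_width: 0.254
```

```bash
python3 st.py 547.3 29.9 100 0 3 .1
```

```text
31.85 [547.47  29.79 107.24] yaw 0.0016 zdir [ 1.3e-03  6.0e-04 -1.0e+00] 0.254 F [ 0.2 -0.1 -1.7] M [-0.09  0.11  0.02]
0.001 -0.002 0.06 0.004 -0.002 0.005 0.1;
0.001 -0.001 0.06 0.004 -0.002 0.005 0.1;
0.001 -0.001 0.06 0.004 -0.002 0.005 0.1;
```

Emit:
servo_tool(steps="0 0 0.02 0 0 0 0.1;0 0 0.02 0 0 0 0.1;0 0 0.02 0 0 0 0.1;0 0 0.02 0 0 0 0.1;0 0 0.02 0 0 0 0.1;0 0 0.02 0 0 0 0.1;0 0 0.02 0 0 0 0.1;0 0 0.02 0 0 0 0.1")

```text
time_s: 32.65
ee_pos: [548.1, 29.9, 102.0]
tool_rot: [0.0, 0.707, 0.708, 0.002]
ft_force: [-1.4, 0.6, 3.6]
gripper_width: 0.255
```

```bash
python3 st.py
```

```text
32.65 [548.13  29.9  102.04] yaw 0.0014 zdir [ 0.003   0.0018 -1.    ] 0.255 F [-1.4  0.6  3.6] M [0.02 0.4  0.05]
```

Emit:
servo_tool(steps="0 0 0.02 0 0 0 0.1;0 0 0.02 0 0 0 0.1;0 0 0.02 0 0 0 0.1;0 0 0.02 0 0 0 0.1;0 0 0.02 0 0 0 0.1;0 0 0.02 0 0 0 0.1;0 0 0.02 0 0 0 0.1;0 0 0.02 0 0 0 0.1")

```text
time_s: 33.45
ee_pos: [548.1, 29.9, 95.1]
tool_rot: [0.0, 0.707, 0.708, 0.002]
ft_force: [-1.1, -0.2, 4.1]
gripper_width: 0.256
```

```bash
python3 st.py
```

```text
33.45 [548.07  29.89  95.06] yaw 0.0015 zdir [ 0.0028  0.0017 -1.    ] 0.256 F [-1.1 -0.2  4.1] M [-0.03  0.36 -0.  ]
```

Emit:
servo_tool(steps="0 0 0.02 0 0 0 0.1;0 0 0.02 0 0 0 0.1;0 0 0.02 0 0 0 0.1;0 0 0.02 0 0 0 0.1;0 0 0.02 0 0 0 0.1;0 0 0.02 0 0 0 0.1;0 0 0.02 0 0 0 0.1;0 0 0.02 0 0 0 0.1")

```text
time_s: 34.25
ee_pos: [549.0, 30.0, 90.9]
tool_rot: [0.001, 0.707, 0.708, 0.003]
ft_force: [-1.6, 0.1, 11.3]
gripper_width: 0.256
```

```bash
python3 st.py
```

```text
34.25 [549.01  30.02  90.9 ] yaw 0.0012 zdir [ 0.0049  0.0035 -1.    ] 0.256 F [-1.6  0.1 11.3] M [0.04 0.94 0.02]
```

Emit:
servo_tool(steps="0 0 0.02 0 0 0 0.1;0 0 0.02 0 0 0 0.1;0 0 0.02 0 0 0 0.1;0 0 0.02 0 0 0 0.1;0 0 0.02 0 0 0 0.1;0 0 0.02 0 0 0 0.1;0 0 0.02 0 0 0 0.1;0 0 0.02 0 0 0 0.1")

```text
time_s: 35.05
ee_pos: [549.1, 30.1, 90.9]
tool_rot: [-0.001, 0.707, 0.707, 0.005]
ft_force: [-2.9, 0.1, 11.0]
gripper_width: 0.254
```

```bash
python3 st.py
```

```text
35.05 [549.1   30.15  90.87] yaw 0.0004 zdir [ 0.0066  0.0081 -0.9999] 0.254 F [-2.9  0.1 11. ] M [ 0.02  0.98 -0.02]
```

Emit:
servo_tool(steps="0 -0.02 0 0.02 0.02 0 0.1;0 -0.02 0 0.01 0.02 0 0.1;0 0 0 0 0.01 0 0.1;0 0 0 0 0 0 0.1;0 0 0 0 0 0 0.1;0 0 0 0 0 0 0.1;0 0 0 0 0 0 0.1;0 0 0 0 0 0 0.1")

```text
time_s: 35.85
ee_pos: [548.1, 29.6, 92.5]
tool_rot: [-0.003, 0.707, 0.707, 0.007]
ft_force: [-1.6, 0.3, 5.1]
gripper_width: 0.258
```

```bash
python3 st.py
```

```text
35.85 [548.06  29.6   92.54] yaw -0.0001 zdir [ 0.0053  0.0139 -0.9999] 0.258 F [-1.6  0.3  5.1] M [-0.03  0.45 -0.01]
```

Emit:
servo_tool(steps="0 -0.01 0 0.01 -0.04 0 0.1;0 -0.01 -0.01 0.01 -0.04 0 0.1;0 0 0 0 -0.04 0 0.1;0 0 0 0 0 0 0.1;0 0 0 0 0 0 0.1;0 0 0 0 0 0 0.1;0 0 0 0 0 0 0.1;0 0 0 0 0 0 0.1", newtons=20)

```text
time_s: 36.65
ee_pos: [547.8, 30.1, 92.8]
tool_rot: [0.001, 0.707, 0.707, 0.001]
ft_force: [-0.1, -0.3, 3.4]
gripper_width: 0.269
```

```bash
python3 st.py
```

```text
36.65 [547.8   30.06  92.78] yaw 0.0006 zdir [ 4.e-03  1.e-04 -1.e+00] 0.269 F [-0.1 -0.3  3.4] M [-0.08  0.3  -0.  ]
```

Open in place, then rise straight up.

Emit:
servo_tool(steps="0 0 0 0 0 0 0.3;0 0 0 0 0 0 0.35;0 0 0 0 0 0 0.4;0 0 0 0 0 0 0.5;0 0 0 0 0 0 0.6;0 0 0 0 0 0 0.6;0 0 0 0 0 0 0.6;0 0 0 0 0 0 0.6")

```text
time_s: 37.45
ee_pos: [547.5, 29.8, 91.5]
tool_rot: [0.001, 0.707, 0.707, 0.001]
ft_force: [-0.3, -0.3, -0.1]
gripper_width: 0.6
```

```bash
python3 st.py
```

```text
37.45 [547.48  29.76  91.54] yaw 0.0003 zdir [ 3.1e-03 -7.0e-04 -1.0e+00] 0.6 F [-0.3 -0.3 -0.1] M [-0.05  0.06  0.04]
```

Emit:
servo_tool(steps="0 0 -0.1 0 0 0 0.6;0 0 -0.2 0 0 0 0.6;0 0 -0.4 0 0 0 0.6;0 0 -0.5 0 0 0 0.6;0 0 -0.6 0 0 0 0.6;0 0 -0.6 0 0 0 0.6;0 0 -0.3 0 0 0 0.6;0 0 0 0 0 0 0.6")

```text
time_s: 38.25
ee_pos: [547.2, 29.3, 207.4]
tool_rot: [0.002, 0.707, 0.707, 0.001]
ft_force: [1.1, 0.1, -0.3]
gripper_width: 0.603
```

```bash
python3 st.py; python3 - <<'E'
from rig import *
from h import *
cw=calibration("wrist");p,z=snapshot("wrist");W=cloud(cw,z)
P,zs=snapshot("side");c=calibration("side")
m=(np.hypot(W[...,0]-547,W[...,1]-30)<25)&(W[...,2]>85)&(W[...,2]<130)
q=np.argwhere(m)[:,::-1];B=np.array([ray(cw,*k,107)[:2] for k in q],np.float32);print(len(B),np.median(W[m][:,2]),cv2.minAreaRect(B))
u,v=pix(c,[547,30,60]).astype(int)
cv2.imwrite("pics/w6.png",np.hstack([cv2.resize(P[v-45:v+45,u-45:u+45],(400,400),interpolation=cv2.INTER_CUBIC),cv2.resize(p[:,80:480],(400,400))])[:,:,::-1])
E
```

```text
38.25 [547.25  29.25 207.4 ] yaw -0.0007 zdir [ 4.6e-03 -8.0e-04 -1.0e+00] 0.603 F [ 1.1  0.1 -0.3] M [-0.06  0.08 -0.02]
689 105.94471013194136 ((545.8762817382812, 31.549213409423828), (28.231369018554688, 24.719364166259766), 89.96863555908203)
```

View pics/w6.png

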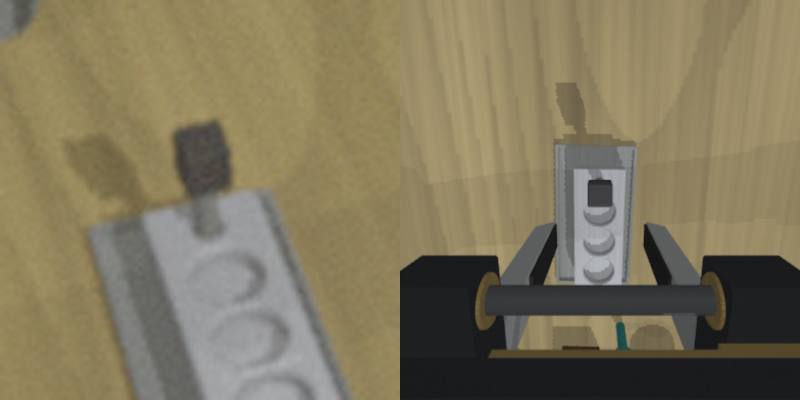

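The pin stands in the bore. Its head top measures about 106 mm, against 107 mm expected with the knock-out fully down. The gripper is clear of it, so I'm handing in.

```bash
python3 -c "
from rig import *
print(finish_job())"
```

```text
the job is handed in; nothing more can be done
None
```

The job is handed in at about 38 s of the 72 s allowed. The setting pin is standing in the die's bore with the knock-out down, and the gripper is clear of it.

- **Touches:** I touched the die in the order asked, at about 2–4 N each and for at least 0.8 s. The two long-side touches put the die's yaw at about −0.015 rad (the camera gave −0.013). Together with the end touch they put the bore at about (547.3, 29.7) mm, within 2 mm of the first top-camera estimate.
- **Pressing the knock-out:** The pin went in with almost no side force. The knock-out slid at about 5 N, then stopped at about 11 N, and pressing further gave no more movement.
- **Last checks:** The pin looks upright in the side and wrist views, though I did not measure its tilt. Its head top is at about 106 mm, where 107 mm means fully down and 119 mm means not pushed. The cutter, ramekin and oil bottle never came near the arm's path, but I did not measure their positions again at the end.
- **What disagreed:**
  - During the end touch the gripper travelled about 7 mm beyond first contact, at under 3 N. The pin gave in the jaws and sprang back, so I took the face position from where contact began.
  - While moving to the second touch the arm drifted about 8 mm closer to the die than planned. The readings I took there showed no contact, and I backed off before touching.

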